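Draw a block battery out from behind the dispenser's spring flap

TASK

The handheld meter needs a fresh battery. At the bench dispenser that holds the blue block batteries, lift the clear spring-loaded flap by its orange tab and, keeping it held up, reach in behind the battery that lies in the pan and draw it forward until it lies flat on the open front ledge, clear of the flap. Let the flap close behind it, and leave the heat-sink dispenser with its heat sink, the meter, the screwdriver and the jar as they are.

Things in the scene. Friction and masses are not known exactly. Their poses are not given: they have to be found in the camera images.
- battdisp: White and grey battery dispenser fixed to the bench: a flat grey pan, open at the front as a ledge, roofed behind by a clear spring flap; at the back a clear magazine of blue batteries, 160 mm high. Frame: z up, +x from the ledge towards the magazine, y to the left, origin at bench height on the centre line. Its front rim is at x = -105 mm, its back at x = 178 mm; 112 mm wide.
- battdisp_pan (a point): Middle of the pan floor under the flap, on its surface (x = 20, z = 10 mm in the dispenser frame). The floor is flat from the front rim to the white housing at x = 100 mm, 104 mm wide between 4 mm side walls. From x = -7 mm back these walls are cheeks 42 mm above the bench, just under the shut flap; housing 60 mm high.
- battdisp_hinge (a point): Middle of the flap's hinge line, which runs along the dispenser's y at x = 80, z = 46 mm in its frame. The magazine's front stands 45 mm behind it.
- flap_battdisp (a joint): Flap angle: 0 shut (level), grows as its front is lifted, upright at 1.57, stop at 1.9 rad. Clear plate 108 mm wide, 4 mm thick, hinged at the back and ending in front in an orange tab, 104 mm from hinge to tab edge. A light spring (0.09 N m shut, 0.1 N m more per rad; about 1 N at the tab) closes it when let go; it leans on whatever reaches in under it.
- battdisp_tab (a point): Middle of the front lower edge of the flap's orange tab (100 mm wide, 5 mm thick, 24 mm front to back, standing out in front of the cheeks). Flap shut: at x = -24, z = 43 mm in the dispenser frame, so 33 mm are free between tab and pan floor for fingertips. Moves with the flap.
- battdisp_ledge (a point): Middle of the open front ledge, on its surface (x = -62, z = 10 mm in the dispenser frame). The ledge is the front of the same flat floor, from x = -100 mm to the shut tab at x = -24 mm, with a rim 8 mm high along its front and sides.
- battery_mid (a point): Centre of the loose block battery lying in the pan under the flap, its middle 30 to 40 mm behind the tab's edge: blue sleeve, steel end with two snap terminals; 26.5 (x) by 48.5 (y) by 17.5 mm (z) lying flat, about 46 g. Its long y axis lies across the pan to within 0.25 rad, its z axis up.
- sinkdisp: The second dispenser, same build and frame, for finned aluminium heat sinks (seen in its magazine). To be left alone.
- flap_sinkdisp (a joint): Angle of the heat-sink dispenser's flap, 0 = shut. To be left shut.
- heatsink_mid (a point): Centre of the loose finned aluminium heat sink, 30 by 40 by 20 mm, in the other dispenser's pan. To be left alone.
- meter_mid (a point): Centre of the grey handheld meter lying on the bench, 160 (x) by 78 (y) by 34 mm. Bystander.
- driver: Screwdriver with a green handle, 170 mm long, lying on the bench; its origin lies midway along it, x along its length. Bystander.
- jar: Clear screw jar with a black cap, 52 mm across, 60 mm high, standing on the bench; origin at the centre of its underside. Bystander.

How it is judged:
On the way, in this order (a step that is already met when the one before it is completed fails the run):
1. the battery dispenser's flap is lifted (at least 0.35 rad) and held for 0.3 s (value of joint flap_battdisp above 0.35 rad), for 0.3 s.
2. the battery comes forward to the mouth (centre past x = -12 mm of the dispenser) while the flap is still held up (at least 0.12 rad) (x of battery_mid in the frame of battdisp below -0.012 m and value of joint flap_battdisp above 0.12 rad), for 0.05 s.
At the end, for the whole second after the job is handed in: The battery lies at rest and flat (within 0.12 rad, not upside down) on the floor of the battery dispenser's front ledge, its centre at least 18 mm in front of the tab's edge (x between -100 and -42 mm, y within 52 mm of the centre line of the dispenser), and the flap is shut (below 0.06 rad) (x of battery_mid in the frame of battdisp between -0.1 and -0.042 m and y of battery_mid in the frame of battdisp between -0.052 and 0.052 m and z of battery_mid in the frame of battdisp between 0.015 and 0.023 m and angle between battery_mid's own z axis and vertical below 0.12 rad and linear speed of battery below 0.02 m/s and value of joint flap_battdisp below 0.06 rad); the robot touches nothing.
It fails at once if the heat-sink dispenser's flap is opened by more than 0.1 rad (value of joint flap_sinkdisp above 0.1 rad).
It fails at once if the heat sink is moved by more than 12 mm (distance of heatsink_mid from where it was at the start of the episode above 0.012 m).
It fails at once if the meter is moved by more than 15 mm (distance of meter_mid from where it was at the start of the episode above 0.015 m).
It fails at once if the screwdriver is moved by more than 15 mm (distance of driver from where it was at the start of the episode above 0.015 m).
It fails at once if the jar is moved by more than 15 mm (distance of jar from where it was at the start of the episode above 0.015 m).
It also fails if it takes over 46 s, if anything falls off the work surface, if the arm or the gripper's body presses on something with over 40 N, if the wrist force passes 120 N, or if a joint passes its speed limit or range.

ROBOT

A 6-joint arm with a two-finger parallel gripper is mounted at the origin on the work surface. World frame = base frame: x ahead of the robot, y to its left, z up, the work surface at z = 0. Lengths are in m, angles in rad, forces in N, time in s.
With the tool pointing down it reaches from about 0.275 to 0.75 m from the base axis. Payload 10.2 kg.
Tool frame: the origin (TCP) lies on the centre line of the jaws, within the pads' length; the fingertips stand 8 mm ahead of it and the grasp point (between the pads) lies 11 mm behind it (env.tip_extent is the distance from the TCP to the fingertips, in m); x points along the fingers, z is the direction in which the jaws open and shut, and the axes are right-handed (so a half turn about x gives the same grasp; the last joint's range is limited). The gripper opens to 85 mm and grips with 20 to 120 N. Pads are 22 mm wide; open, the fingers measure 114 mm over their backs; the gripper's body (76 mm by 85 mm) begins 54 mm behind the grasp point. The pads swing forward as they close: fully open they stand 13 mm farther back than shut.
Start: joints at [-1.473, 0.313, 1.498, -0, 1.331, -0.223], TCP at [0.166, -0.498, 0.239] pointing down, gripper open.
Joint ranges: [-2.94, 2.94], [-0.97, 2.17], [0.19, 2.56], [-1.23, 4.37], [0.02, 3.11], [-2.88, 2.88]. Speed limits (rad/s): [2.39, 2.39, 3.01, 3.14, 3.14, 3.14].

INTERFACE

Orientations are given as a unit quaternion [w, x, y, z].
In Python, from cell import env gives the robot as it stands.
- The arm moves only by the tool step_arm, never from a script. Its argument "commands" is a list that holds one entry, the list of rows, each a list of 7 numbers: the shift along the tool's x, y, z in m, then the turn, a rotation vector about the tool's x, y, z in rad, then the finger opening in m, from 0 to 0.0854. In form: [[[x, y, z, wx, wy, wz, gripper], ...]]. A call has 1 to 12 rows; each row shifts and turns the commanded pose from where the row before left it, along the tool's axes as they then stand; what a row does not reach is not made up. A row lasts 1/12 s, in which the tool goes at most 41.7 mm and 7.16 degrees, less where a joint would pass 70% of its speed; a pose out of reach is approached as far as the arm can. A call is refused whole if a number of a shift passes 0.0417 or a number of a turn 0.125, either way. A call with a gripper value outside its range is refused whole. The fingers move at their own pace and stop on an object; "squeeze" is the grip in N (left out, the last holds). Time passes only in rows, so rows that do not move let the fingers close. It gives the time, the measured TCP pose, the force and the opening at its end, in the units of the state.
- env.sense(): the state, without advancing time (a new reading comes with each control period).
- env.snapshot(name): name is "scene" or "top" or "wrist"; returns a dict with "img" (384x512x3 uint8, red, green, blue), "range_z" (384x512 float32, m along the optical axis (not along the pixel's ray), 0 where there is no reading), "fx", "fy", "cx", "cy" (pixels), "cam_to_world" (4x4, takes a point from camera to world coordinates). Camera axes: x right, y up, looking along -z (the intrinsics and any distortion apply to the point x, -y, -z); pixel columns grow to the right and rows downward; lengths in m; the calibration is good to about 2 mm. A picture is of the moment at which its call begins.
- env.sign_off(): hands the job in, once; it reports no verdict.
The state is a dict: "clock": time; "joint_positions": joint angles; "joint_vel": joint speeds; "joint_efforts": joint torques, N m; "eef_pos": TCP position; "eef_rot": TCP orientation; "force": force on the tool from outside, world axes, zero at the start; "moment": the same for the moment, N m; "opening": finger opening in m.
Only numpy, scipy, OpenCV 4.12 (cv2) and the standard library are available. Lean on these libraries where they do the work, as an engineer would, in place of code of your own. Each camera call takes 0.05 s, during which the arm holds its last target.

## Working session

There is one attempt and no reset: what is moved stays moved. The work goes in short steps, Python scripts to look and compute and a tool call to move; the robot and the scene stay as the last step left them, time stands still between calls to the robot, and variables do not carry over. Pictures are saved under pics/ and viewed, and the job is handed in when it is done.

Besides the shell and the picture viewer there is one more tool, called by a JSON object that holds its "api" and its "payload". step_arm: Moves the arm, as the interface text tells. Its arguments: {"type":"object","properties":{"commands":{"type":"array","items":{"type":"array","items":{"type":"array","items":{"type":"number"}}}},"squeeze":{"type":"number"}},"required":["commands"]}

```bash
ls; mkdir -p pics; python3 - <<'E'
from cell import env
import cv2,numpy as np
print(env.sense(), env.tip_extent)
for n in ["scene","top"]:
    s=env.snapshot(n); cv2.imwrite(f"pics/{n}0.png",s["img"][:,:,::-1]); np.savez(f"{n}0.npz",**s)
    print(n,s["fx"],s["fy"],s["cx"],s["cy"],s["cam_to_world"].round(3),s.keys())
E
```

```text
pics
{'clock': 0.0, 'joint_positions': array([-1.47339293e+00,  3.13473904e-01,  1.49845816e+00, -1.78792646e-05,
        1.33100139e+00, -2.23396125e-01]), 'joint_vel': array([ 0.00034868,  0.00083963,  0.00083287,  0.00152853, -0.00081255,
       -0.00113689]), 'joint_efforts': array([ 8.39411587e-04, -4.12261963e+01, -2.59741312e+01, -1.65264105e-04,
        4.20312543e-03, -1.27675389e-05]), 'eef_pos': array([ 0.1655066 , -0.49796061,  0.23871491]), 'eef_rot': array([ 0.57312089,  0.4140756 ,  0.57375697, -0.41337244]), 'force': array([ 0.15260575,  0.54425849, -0.38470301]), 'moment': array([-0.00697575,  0.01150789,  0.021695  ]), 'opening': 0.08550462628481487} 0.008
scene 418.7371156640171 418.7371156640171 261.3316209943482 183.84675416209603 [[-0.625 -0.666  0.409  0.98 ]
 [ 0.781 -0.524  0.34   0.388]
 [-0.012  0.531  0.847  0.984]
 [ 0.     0.     0.     1.   ]] dict_keys(['img', 'range_z', 'fx', 'fy', 'cx', 'cy', 'cam_to_world'])
top 464.1647883400595 464.1647883400595 251.88695085426818 192.66887280555423 [[-0.027  0.983 -0.183  0.271]
 [-1.    -0.027  0.003 -0.006]
 [-0.002  0.183  0.983  1.506]
 [ 0.     0.     0.     1.   ]] dict_keys(['img', 'range_z', 'fx', 'fy', 'cx', 'cy', 'cam_to_world'])
```

View pics/scene0.png

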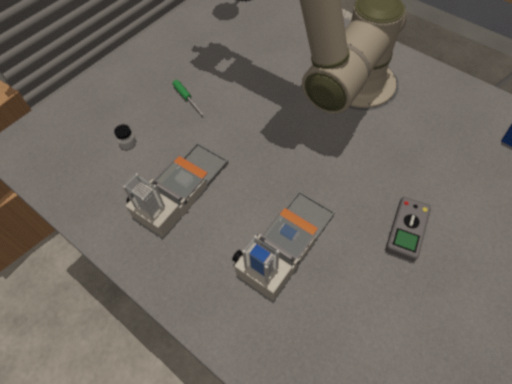

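View pics/top0.png

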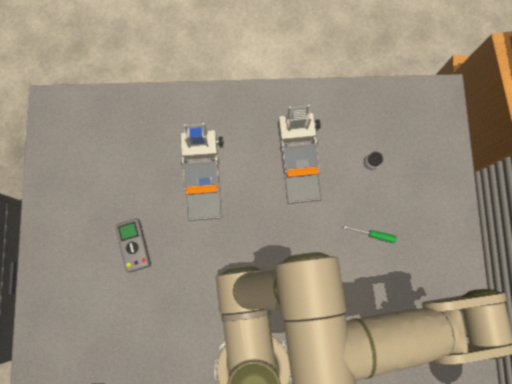

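Top view: the battery dispenser is on the left (tab at about (201,189), battery at about (205,181)) and the heat-sink dispenser is on the right. The scene view agrees: battery tab at about (298,221). Next I measure.

```bash
cat > h.py <<'E'
import numpy as np,cv2
def ray(s,u,v):
    d=np.array([(u-s["cx"])/s["fx"],-(v-s["cy"])/s["fy"],-1.0]); T=s["cam_to_world"]
    return T[:3,3],T[:3,:3]@d
def onplane(s,u,v,z):
    o,d=ray(s,u,v); return o+d*(z-o[2])/d[2]
def mask(s,name):
    h=cv2.cvtColor(s["img"],cv2.COLOR_RGB2HSV)
    if name=="orange": return cv2.inRange(h,(5,150,120),(16,255,255))
    return cv2.inRange(h,(100,90,40),(125,255,255))
def comps(m,mn=15):
    n,l,st,c=cv2.connectedComponentsWithStats(m)
    return [(c[i],st[i],l==i) for i in range(1,n) if st[i][4]>=mn]
E
python3 - <<'E'
from h import *
for n in ["top","scene"]:
    s=dict(np.load(n+"0.npz"))
    for col,z in [("orange",.048),("blue",.0275)]:
        for c,st,l in comps(mask(s,col)):
            cnt=cv2.findContours(l.astype(np.uint8),0,1)[0][0]
            P=np.array([onplane(s,u,v,z)[:2] for u,v in cnt[:,0]],np.float32)
            r=cv2.minAreaRect(P*1000)
            rz=s["range_z"][l]; v,u=np.nonzero(l)
            zz=[]
            for a,b,d in zip(u,v,rz):
                o,dd=ray(s,a,b); zz.append(o+dd*d)
            print(n,col,c.round(1),st,"rect",np.round(r[0],1),np.round(r[1],1),round(r[2],1),"depth med",np.median(zz,0).round(4))
    im=s["img"][:,:,::-1]
    cr=im[110:230,160:340] if n=="top" else im[180:310,220:350]
    cv2.imwrite(f"pics/{n}crop.png",cv2.resize(cr,None,fx=4,fy=4,interpolation=cv2.INTER_CUBIC))
E
```

```text
top orange [504.2  63.5] [491  33  21  87 924] rect [ 922.1 -855.3] [ 67.7 308.8] 82.6 depth med [ 1.0357 -0.9488 -0.0831]
top orange [458.6  60.1] [453  56  16  11 116] rect [ 973.5 -725.6] [52.8 36.2] 88.4 depth med [ 1.2006 -0.9404 -0.416 ]
top orange [302.2 171.3] [287 167  31  10 201] rect [ 607.  -174.3] [23.6 98.1] 4.3 depth med [ 0.6075 -0.1743  0.0491]
top orange [200.9 188.9] [186 185  31   9 213] rect [558.3 151.6] [23.  96.8] 2.1 depth med [0.5582 0.152  0.0482]
top blue [195.3 132.6] [190 128  12  12 118] rect [750.6 170.9] [36.6 38.2] 89.6 depth med [0.7137 0.157  0.15  ]
top blue [204.2 181. ] [200 179   9   5  43] rect [588.4 144. ] [26.2 13.3] 88.4 depth med [0.5837 0.1416 0.0489]
scene orange [190.3 166.8] [175 157  31  20 213] rect [ 605.3 -173.9] [20.3 97. ] 3.5 depth med [ 0.6051 -0.1726  0.0487]
scene orange [298.3 220.8] [281 209  36  25 267] rect [556.5 152.5] [19.5 95.7] 2.4 depth med [0.5567 0.153  0.049 ]
scene blue [508.  136.9] [502 125  10  21 117] rect [-52.5 454.5] [77.6 24.4] 21.2 depth med [-0.0434  0.4603  0.0252]
scene blue [258.4 257.4] [250 245  20  29 330] rect [690. 130.] [65.2 44.1] 20.0 depth med [0.7245 0.1615 0.1484]
```

View pics/topcrop.png

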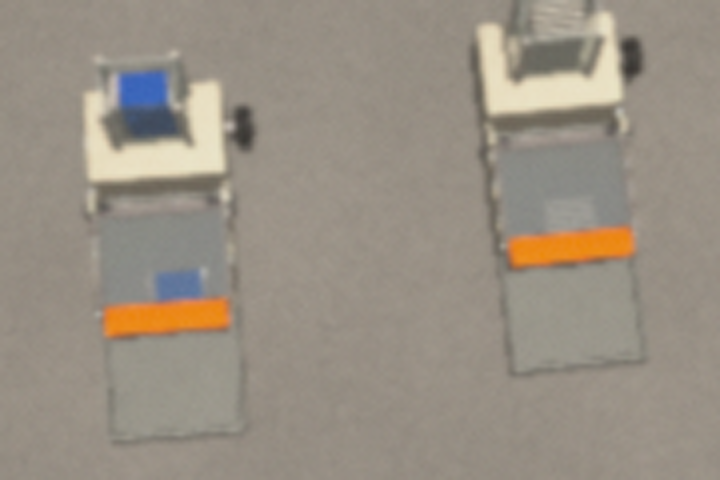

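View pics/scenecrop.png

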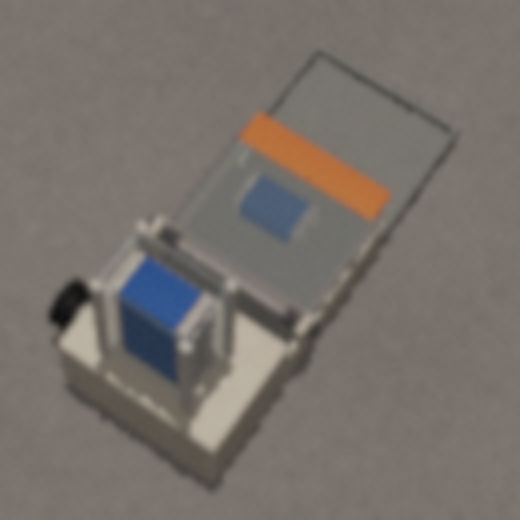

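```bash
python3 - <<'E'
from h import *
t=dict(np.load("top0.npz"));s=dict(np.load("scene0.npz"))
T=lambda u,v,z:(onplane(t,u/4+160-.4,v/4+110-.4,z)[:2]*1000).round(1)
S=lambda u,v,z:(onplane(s,u/4+220-.4,v/4+180-.4,z)[:2]*1000).round(1)
print("ledge front corners top",T(112,440,.018),T(243,432,.018)," scene",S(456,133,.018),S(320,52,.018))
print("housing front corners top z60",T(90,182,.06),T(224,177,.06))
print("housing back top",T(85,92,.06),T(220,84,.06))
print("batt top",[T(*p,.0275) for p in [(155,271),(203,268),(204,298),(157,301)]])
print("batt scene",[S(*p,.0275) for p in [(265,175),(312,210),(290,242),(240,205)]])
print("tab front corners top z48",T(107,337,.048),T(230,329,.048)," scene",S(375,221,.048),S(390,193,.048),S(262,112,.048),S(241,138,.048))
E
```

```text
ledge front corners top [464.7 198.9] [468.3  93.2]  scene [467.1 203.9] [472.   98.4]
housing front corners top z60 [668.5 210.4] [669.7 102.6]
housing back top [744.1 214.5] [747.9 104.9]
batt top [array([601.1, 162.3]), array([602.5, 123.2]), array([577.5, 122.6]), array([576.1, 160.8])]
batt scene [array([572.6, 127.3]), array([573.9, 165.1]), array([600.1, 167.3]), array([599.2, 127.6])]
tab front corners top z48 [543.6 198.6] [547.4 100.3]  scene [564.7 204.5] [543.4 200.9] [546.7 104.5] [569.9 105.4]
```

```bash
cat >> h.py <<'E'
from scipy.spatial.transform import Rotation as R
YAW=.04; O=np.array([.5695,.152]); 
def Rt(p,sgn):
    c,s=np.cos(YAW),np.sin(YAW)
    d=np.array([np.cos(p)*c,np.cos(p)*s,-np.sin(p)]); z=sgn*np.array([-s,c,0]); y=np.cross(z,d)
    return np.column_stack([d,y,z])
def tcp(x,y,z,p,sgn,off=0.008): # tip centre in disp frame, m
    c,s=np.cos(YAW),np.sin(YAW); M=Rt(p,sgn)
    return np.array([O[0]+c*x-s*y,O[1]+s*x+c*y,z])-off*M[:,0],M
def cur():
    from cell import env
    st=env.sense(); q=st["eef_rot"]; return st,R.from_quat([q[1],q[2],q[3],q[0]]).as_matrix()
def disp(st,M):
    t=st["eef_pos"]+.008*M[:,0]; c,s=np.cos(YAW),np.sin(YAW); e=t[:2]-O
    return np.array([c*e[0]+s*e[1],-s*e[0]+c*e[1],t[2]])*1000
def delta(x,y,z,pdeg,sgn):
    st,M=cur(); P,T=tcp(x,y,z,np.radians(pdeg),sgn)
    print("now tip disp mm",disp(st,M).round(1),"pitch",np.degrees(np.arcsin(-M[2,0])).round(1),"z-axis",M[:,2].round(3))
    print("shift tool frame mm",(M.T@(P-st["eef_pos"])*1000).round(1),"rotvec",R.from_matrix(M.T@T).as_rotvec().round(3),"j",st["joint_positions"].round(2),"F",st["force"].round(1),"t",round(st["clock"],2))
E
python3 - <<'E'
from h import *
for s in (1,-1): delta(-.16,-.008,.20,90,s)
for s in (1,-1): delta(-.16,-.008,.15,45,s)
E
```

```text
now tip disp mm [-429.6 -633.3  230.8] pitch 89.9 z-axis [ 0.315 -0.949 -0.001]
shift tool frame mm [  31.5  432.4 -526.1] rotvec [-2.861e+00  0.000e+00 -2.000e-03] j [-1.47  0.31  1.5   0.    1.33 -0.22] F [-0.5  0.4 -0.2] t 0.1
now tip disp mm [-429.6 -633.3  230.8] pitch 89.9 z-axis [ 0.315 -0.949 -0.001]
shift tool frame mm [  31.5  432.4 -526.1] rotvec [ 0.281 -0.001 -0.   ] j [-1.47  0.31  1.5   0.    1.33 -0.22] F [-0.5  0.4 -0.2] t 0.1
now tip disp mm [-429.6 -633.3  230.8] pitch 89.9 z-axis [ 0.315 -0.949 -0.001]
shift tool frame mm [  83.8  426.9 -527.6] rotvec [-2.659 -1.101 -0.157] j [-1.47  0.31  1.5   0.    1.33 -0.22] F [-0.5  0.4 -0.2] t 0.1
now tip disp mm [-429.6 -633.3  230.8] pitch 89.9 z-axis [ 0.315 -0.949 -0.001]
shift tool frame mm [  83.8  426.9 -527.6] rotvec [ 0.266 -0.111  0.78 ] j [-1.47  0.31  1.5   0.    1.33 -0.22] F [-0.5  0.4 -0.2] t 0.1
```

{"api": "step_arm", "payload": {"commands": [[[0, 0, 0, 0.094, 0, 0, 0.015], [0, 0, 0, 0.094, 0, 0, 0.015], [0, 0, 0, 0.093, 0, 0, 0.015], [0, 0.0135, -0.031, 0, 0, 0, 0.015], [0, 0.0135, -0.031, 0, 0, 0, 0.015], [0, 0.0135, -0.031, 0, 0, 0, 0.015], [0, 0.0135, -0.031, 0, 0, 0, 0.015], [0, 0.0135, -0.031, 0, 0, 0, 0.015], [0, 0.0135, -0.031, 0, 0, 0, 0.015], [0, 0.0135, -0.031, 0, 0, 0, 0.015], [0, 0.0135, -0.031, 0, 0, 0, 0.015], [0, 0.0135, -0.031, 0, 0, 0, 0.015]]]}}

```text
clock: 1.1
eef_pos: [0.2759, -0.213, 0.2392]
eef_rot: [0.51, 0.49, 0.51, -0.49]
force: [1.1, 0.1, -0.2]
opening: 0.015
```

{"api": "step_arm", "payload": {"commands": [[[0, 0.0135, -0.031, 0, 0, 0, 0.015], [0, 0.0135, -0.031, 0, 0, 0, 0.015], [0, 0.0135, -0.031, 0, 0, 0, 0.015], [0, 0.0135, -0.031, 0, 0, 0, 0.015], [0, 0.0135, -0.031, 0, 0, 0, 0.015], [0, 0.0135, -0.031, 0, 0, 0, 0.015], [0, 0.0135, -0.031, 0, 0, 0, 0.015], [0, 0.0135, -0.031, 0, 0, 0, 0.015], [0, 0.0135, -0.031, 0, 0, 0, 0.015], [0, 0.0135, -0.031, 0, 0, 0, 0.015], [0, 0.0135, -0.031, 0, 0, 0, 0.015], [0, 0, 0, 0, 0, 0, 0.015]]]}}

```text
clock: 2.1
eef_pos: [0.4113, 0.136, 0.2389]
eef_rot: [0.511, 0.489, 0.511, -0.489]
force: [1.4, -0.0, -0.3]
opening: 0.0151
```

```bash
python3 - <<'E'
from h import *
from cell import env
delta(-.10,-.008,.10,45,-1)
for n in ["wrist","scene"]:
    s=env.snapshot(n); cv2.imwrite(f"pics/{n}1.png",s["img"][:,:,::-1]); np.savez(f"{n}1.npz",**s)
E
```

```text
now tip disp mm [-158.7   -9.7  230.9] pitch 89.9 z-axis [ 0.044 -0.999 -0.001]
shift tool frame mm [133.2  53.   -1.3] rotvec [ 0.003 -0.003  0.786] j [0.05 0.11 1.75 0.   1.28 1.57] F [ 1.4 -0.  -0.3] t 2.1
```

View pics/wrist1.png

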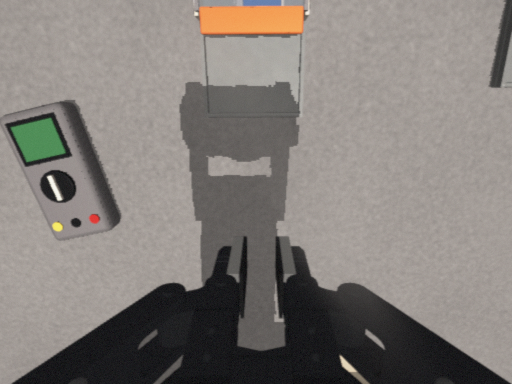

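{"api": "step_arm", "payload": {"commands": [[[0, 0, 0, 0, 0, 0.112, 0.015], [0, 0, 0, 0, 0, 0.112, 0.015], [0, 0, 0, 0, 0, 0.112, 0.015], [0, 0, 0, 0, 0, 0.112, 0.015], [0, 0, 0, 0, 0, 0.112, 0.015], [0, 0, 0, 0, 0, 0.112, 0.015], [0, 0, 0, 0, 0, 0.112, 0.015], [0, 0, 0, 0, 0, 0, 0.015], [0, 0, 0, 0, 0, 0, 0.015]]]}}

```text
clock: 2.95
eef_pos: [0.41, 0.1312, 0.239]
eef_rot: [0.658, 0.647, 0.285, -0.26]
force: [1.2, -0.5, 0.5]
opening: 0.0149
```

```bash
python3 - <<'E'
from h import *
from cell import env
delta(-.09,-.008,.06,45,-1)
for n in ["wrist"]:
    s=env.snapshot(n); cv2.imwrite(f"pics/{n}2.png",s["img"][:,:,::-1]); np.savez(f"{n}2.npz",**s)
E
```

```text
now tip disp mm [-154.5  -14.4  233.3] pitch 45.3 z-axis [ 0.038 -0.999  0.   ]
shift tool frame mm [168.5 -76.1  -6.6] rotvec [-0.001  0.002  0.005] j [ 0.03 -0.22  2.26  0.01  0.32  1.56] F [ 1.2 -0.5  0.5] t 2.95
```

View pics/wrist2.png

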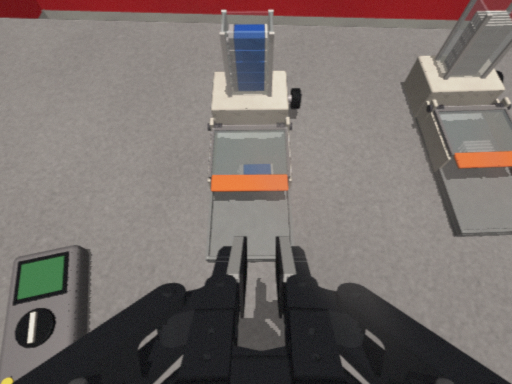

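```bash
cat > ik.py <<'E'
import numpy as np
from scipy.optimize import least_squares,fsolve
from h import *
st,M=cur()
D=[([.3135,1.4985,1.331],np.hypot(.1655,.498),.2387),]
D.append((st["joint_positions"][[1,2,4]],np.hypot(*st["eef_pos"][:2]),st["eef_pos"][2]))
D.append(([.11,1.75,1.28],np.hypot(.4113,.136),.2389))
def fk(k,j):
    h,L1,L2,Lt,a=k; s1,s2,s3=np.cumsum(j)
    return a+L1*np.sin(s1)+L2*np.sin(s2)+Lt*np.sin(s3), h+L1*np.cos(s1)+L2*np.cos(s2)+Lt*np.cos(s3)
f=lambda k:np.concatenate([np.subtract(fk(k,j),(r,z))*w for (j,r,z),w in zip(D,(1,1,.2))])
k=least_squares(f,[.4,.4,.4,.2,0]).x
print(k,f(k))
for x,z,p in [(-90,60,45),(-50,22,45),(-20,22,45),(10,90,45),(72,92,45),(72,62,45),(60,50,45),(60,50,70),(50,18,70),(-38,18,70),(-20,22,50),(-20,22,55),(-50,60,70)]:
    P,_=tcp(x/1e3,-.008,z/1e3,np.radians(p),-1)
    best=None
    for j0 in ([-.2,2.2],[.3,1.5],[.6,1.5]):
        g=lambda q:np.subtract(fk(k,[q[0],q[1],np.pi/2+np.radians(p)-q[0]-q[1]]),(np.hypot(*P[:2]),P[2]))
        q,_,ok,_=fsolve(g,j0,full_output=1)
        if ok==1 and q[1]>0: best=q
    print((x,z,p),None if best is None else np.round([*best,np.pi/2+np.radians(p)-best.sum()],2))
E
python3 ik.py
```

```text
[0.14646842 0.44175931 0.37217188 0.23913675 0.02748397] [-7.12179937e-07 -4.14177893e-05  5.72026322e-06 -1.38612368e-05
 -2.50389056e-05  2.76397350e-04]
(-90, 60, 45) [ 0.3   2.38 -0.32]
(-50, 22, 45) [ 0.46  2.29 -0.4 ]
(-20, 22, 45) [ 0.5   2.21 -0.35]
(10, 90, 45) [ 0.38  2.09 -0.12]
(72, 92, 45) [ 0.48  1.92 -0.04]
(72, 62, 45) [ 0.53  1.94 -0.11]
(60, 50, 45) [ 0.54  1.98 -0.16]
(60, 50, 70) [0.59 1.66 0.55]
(50, 18, 70) [0.62 1.72 0.46]
(-38, 18, 70) [0.48 1.98 0.34]
(-20, 22, 50) [ 0.48  2.16 -0.2 ]
(-20, 22, 55) [ 0.47  2.11 -0.05]
(-50, 60, 70) [0.38 1.98 0.43]
```

```bash
sed -i 's/^for x,z,p in.*/for x,z,p in [(-90,60,62),(-60,20,62),(-26,20,62),(-26,20,65),(0,80,62),(74,80,62),(62,45,62),(62,45,70),(50,18,70),(-38,18,70)]:/' ik.py; python3 ik.py
python3 -c "
from h import *
delta(-.09,-.008,.06,64,-1)"
```

```text
[0.14646842 0.44175931 0.37217188 0.23913675 0.02748397] [-7.12179937e-07 -4.14177893e-05  5.72026322e-06 -1.38612368e-05
 -2.50389056e-05  2.76397350e-04]
(-90, 60, 62) [0.29 2.18 0.18]
(-60, 20, 62) [0.42 2.14 0.09]
(-26, 20, 62) [0.47 2.04 0.14]
(-26, 20, 65) [0.48 2.01 0.22]
(0, 80, 62) [0.4  1.92 0.33]
(74, 80, 62) [0.53 1.7  0.42]
(62, 45, 62) [0.56 1.77 0.32]
(62, 45, 70) [0.6  1.66 0.54]
(50, 18, 70) [0.62 1.72 0.46]
(-38, 18, 70) [0.48 1.98 0.34]
now tip disp mm [-153.6  -14.3  234.1] pitch 45.2 z-axis [ 0.038 -0.999  0.   ]
shift tool frame mm [168.8 -74.9  -6.5] rotvec [-0.001  0.001 -0.328] j [ 0.04 -0.22  2.26  0.01  0.32  1.56] F [0.9 0.3 0.9] t 3.0
```

{"api": "step_arm", "payload": {"commands": [[[0, 0, 0, 0, 0, -0.104, 0.015], [0, 0, 0, 0, 0, -0.104, 0.015], [0, 0, 0, 0, 0, -0.103, 0.015], [0, 0, 0, 0, 0, 0, 0.015], [0, 0, 0, 0, 0, 0, 0.015]]]}}

```text
clock: 3.42
eef_pos: [0.4118, 0.1317, 0.2398]
eef_rot: [0.611, 0.596, 0.38, -0.357]
force: [-0.1, -0.3, 0.1]
opening: 0.0153
```

```bash
python3 - <<'E'
from h import *
from cell import env
delta(-.085,-.008,.06,63,-1)
s=env.snapshot("wrist"); cv2.imwrite("pics/wrist3.png",cv2.resize(s["img"][0:200,150:350],None,fx=4,fy=3,interpolation=cv2.INTER_CUBIC)[:,:,::-1])
def show(s):
  for col,z in [("orange",.048),("blue",.0275)]:
    for c,st,l in comps(mask(s,col)):
        cnt=cv2.findContours(l.astype(np.uint8),0,1)[0][0]
        P=np.array([onplane(s,u,v,z)[:2] for u,v in cnt[:,0]])-O
        X=P@np.array([[np.cos(YAW),-np.sin(YAW)],[np.sin(YAW),np.cos(YAW)]])*1000
        print(col,c.round(),st,"x",X[:,0].min().round(1),X[:,0].max().round(1),"y",X[:,1].min().round(1),X[:,1].max().round(1))
show(s); print(); show(dict(np.load("wrist2.npz")))
E
```

```text
now tip disp mm [-154.8  -14.   232.6] pitch 62.8 z-axis [ 0.039 -0.999  0.   ]
shift tool frame mm [185.5 -16.7  -6. ] rotvec [-0.001  0.001 -0.003] j [ 0.04 -0.12  2.06  0.    0.74  1.57] F [-0.1 -0.3  0.1] t 3.42
orange [493.  99.] [474  90  38  19 660] x 9.8 33.4 y -323.0 -276.1
orange [249. 126.] [ 208  117   82   19 1444] x -24.3 -1.4 y -47.3 51.4
blue [249.   4.] [234   0  31  10 290] x 164.0 178.0 y -17.6 23.8

orange [484. 159.] [454 151  58  17 841] x 9.5 35.0 y -356.5 -276.0
orange [248. 183.] [ 211  175   77   17 1212] x -25.5 -1.9 y -47.6 51.5
blue [250.  49.] [ 234   24   31   63 1479] x 178.1 336.4 y -20.3 35.7
```

View pics/wrist3.png

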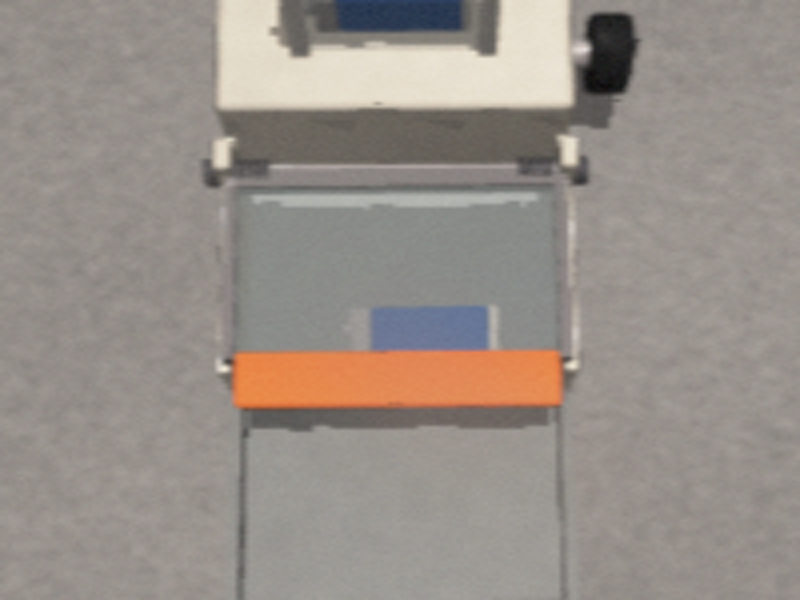

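{"api": "step_arm", "payload": {"commands": [[[0.023, -0.002, -0.0008, 0, 0, 0, 0.015], [0.023, -0.002, -0.0008, 0, 0, 0, 0.015], [0.023, -0.002, -0.0008, 0, 0, 0, 0.015], [0.023, -0.002, -0.0008, 0, 0, 0, 0.015], [0.023, -0.002, -0.0008, 0, 0, 0, 0.015], [0.023, -0.002, -0.0008, 0, 0, 0, 0.015], [0.023, -0.002, -0.0008, 0, 0, 0, 0.015], [0.023, -0.002, -0.0008, 0, 0, 0, 0.015], [0, 0, 0, 0, 0, 0, 0.015], [0, 0, 0, 0, 0, 0, 0.015]]]}}

```text
clock: 4.3
eef_pos: [0.479, 0.1411, 0.0677]
eef_rot: [0.61, 0.595, 0.381, -0.357]
force: [0.2, 0.6, 0.4]
opening: 0.0148
```

```bash
python3 - <<'E'
from h import *
from cell import env
delta(-.055,-.008,.022,63,-1)
s=env.snapshot("wrist"); cv2.imwrite("pics/wrist4.png",s["img"][:,:,::-1])
s=env.snapshot("scene"); cv2.imwrite("pics/scene4.png",cv2.resize(s["img"][130:310,200:440],None,fx=3,fy=3)[:,:,::-1])
E
```

```text
now tip disp mm [-87.2  -7.3  60.6] pitch 63.0 z-axis [ 0.04  -0.999  0.   ]
shift tool frame mm [49.  11.2  0.7] rotvec [-0.  0.  0.] j [ 0.05  0.34  2.1  -0.03  0.24  1.61] F [0.2 0.6 0.4] t 4.3
```

View pics/wrist4.png

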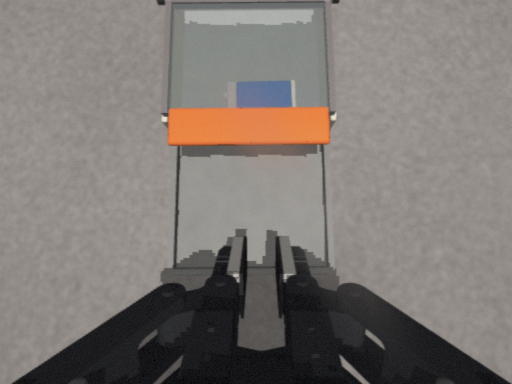

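View pics/scene4.png

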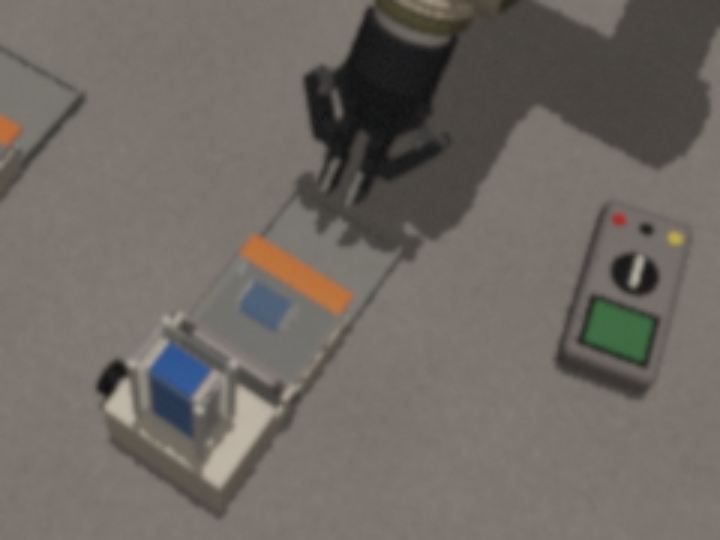

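{"api": "step_arm", "payload": {"commands": [[[0.0122, 0.0028, 0, 0, 0, 0, 0.015], [0.0122, 0.0028, 0, 0, 0, 0, 0.015], [0.0122, 0.0028, 0, 0, 0, 0, 0.015], [0.0122, 0.0028, 0, 0, 0, 0, 0.015], [0.0025, 0.004, 0, 0, 0, 0, 0.015], [0.0025, 0.004, 0, 0, 0, 0, 0.015], [0.0025, 0.004, 0, 0, 0, 0, 0.015], [0.0025, 0.004, 0, 0, 0, 0, 0.015], [0.0025, 0.004, 0, 0, 0, 0, 0.015], [0.0025, 0.004, 0, 0, 0, 0, 0.015], [0, 0, 0, 0, 0, 0, 0.015], [0, 0, 0, 0, 0, 0, 0.015]]]}}

```text
clock: 5.4
eef_pos: [0.5404, 0.1436, 0.0275]
eef_rot: [0.61, 0.596, 0.381, -0.357]
force: [-0.1, -0.2, 0.1]
opening: 0.0146
```

```bash
python3 - <<'E'
from h import *
from cell import env
delta(-.020,-.008,.045,63,-1)
s=env.snapshot("wrist"); cv2.imwrite("pics/wrist5.png",s["img"][:,:,::-1])
E
```

```text
now tip disp mm [-25.8  -7.3  20.4] pitch 62.9 z-axis [ 0.04  -0.999  0.   ]
shift tool frame mm [-19.3  16.4   0.7] rotvec [-0.     0.    -0.002] j [ 0.05  0.52  1.95 -0.03  0.2   1.61] F [-0.1 -0.2  0.1] t 5.4
```

View pics/wrist5.png

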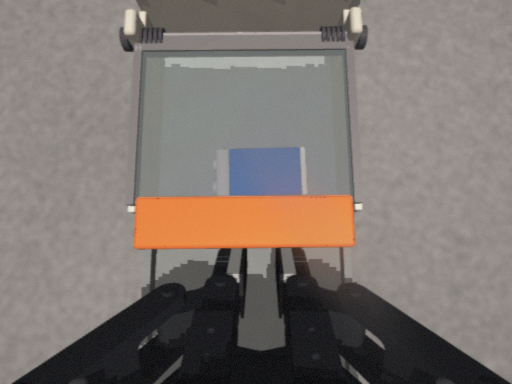

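{"api": "step_arm", "payload": {"commands": [[[0.001, 0.0018, 0, 0, 0, 0, 0.015], [0.001, 0.0018, 0, 0, 0, 0, 0.015], [-0.0035, 0.002, 0, 0, 0, 0, 0.015], [-0.0035, 0.002, 0, 0, 0, 0, 0.015], [-0.0035, 0.002, 0, 0, 0, 0, 0.015], [-0.0035, 0.002, 0, 0, 0, 0, 0.015], [-0.0035, 0.002, 0, 0, 0, 0, 0.015], [-0.0035, 0.002, 0, 0, 0, 0, 0.015], [0, 0, 0, 0, 0, 0, 0.015]]]}}

```text
clock: 6.2
eef_pos: [0.5459, 0.1439, 0.0524]
eef_rot: [0.611, 0.596, 0.38, -0.356]
force: [-4.2, 0.1, -0.5]
opening: 0.0148
```

```bash
python3 - <<'E'
from h import *
from cell import env
delta(-.0,-.008,.08,63,-1)
s=env.snapshot("wrist"); cv2.imwrite("pics/wrist6.png",s["img"][:,:,::-1])
E
```

```text
now tip disp mm [-20.2  -7.2  45.3] pitch 62.8 z-axis [ 0.04  -0.999 -0.   ]
shift tool frame mm [-21.6  33.9   0.8] rotvec [-0.     0.    -0.003] j [ 0.05  0.47  1.93 -0.02  0.27  1.6 ] F [-4.2  0.1 -0.5] t 6.2
```

View pics/wrist6.png

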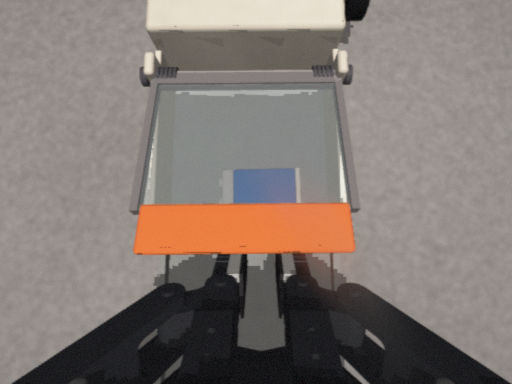

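{"api": "step_arm", "payload": {"commands": [[[-0.0038, 0.0015, 0, 0, 0, 0, 0.015], [-0.0038, 0.0015, 0, 0, 0, 0, 0.015], [-0.0038, 0.0015, 0, 0, 0, 0, 0.015], [-0.0038, 0.0015, 0, 0, 0, 0, 0.015], [-0.0038, 0.0015, 0, 0, 0, 0, 0.015], [-0.0038, 0.0015, 0, 0, 0, 0, 0.015], [0, 0, 0, 0, 0, 0, 0.015]]]}}

```text
clock: 6.83
eef_pos: [0.5434, 0.1437, 0.0768]
eef_rot: [0.611, 0.596, 0.381, -0.356]
force: [-2.2, -0.9, -1.0]
opening: 0.0146
```

```bash
python3 - <<'E'
from h import *
from cell import env
delta(-.0,-.008,.08,63,-1)
s=env.snapshot("wrist"); cv2.imwrite("pics/wrist7.png",s["img"][:,:,::-1])
s=env.snapshot("scene"); cv2.imwrite("pics/scene7.png",cv2.resize(s["img"][130:310,200:440],None,fx=3,fy=3)[:,:,::-1])
E
```

```text
now tip disp mm [-22.8  -7.2  69.7] pitch 62.8 z-axis [ 0.04  -0.999  0.   ]
shift tool frame mm [ 1.2 25.   0.8] rotvec [-0.     0.    -0.003] j [ 0.05  0.42  1.92 -0.02  0.33  1.6 ] F [-2.2 -0.9 -1. ] t 6.83
```

View pics/wrist7.png

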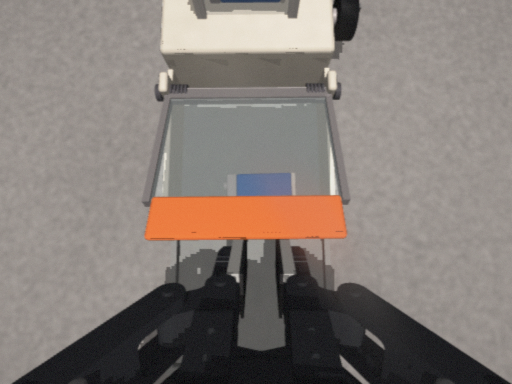

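View pics/scene7.png

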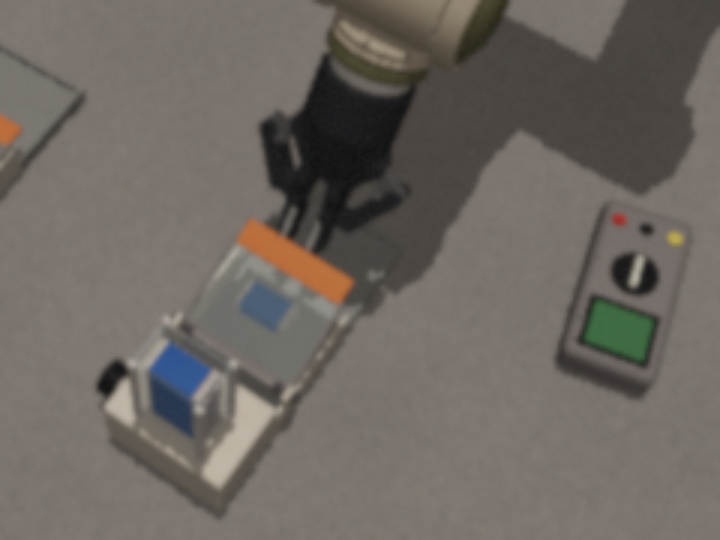

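{"api": "step_arm", "payload": {"commands": [[[-0.0035, 0.0035, 0, 0, 0, 0, 0.015], [-0.0035, 0.0035, 0, 0, 0, 0, 0.015], [-0.0035, 0.0035, 0, 0, 0, 0, 0.015], [-0.0025, 0.0043, 0, 0, 0, 0, 0.015], [-0.0015, 0.005, 0, 0, 0, 0, 0.015], [-0.001, 0.005, 0, 0, 0, 0, 0.015], [-0.001, 0.005, 0, 0, 0, 0, 0.015], [0, 0.005, 0, 0, 0, 0, 0.015], [0, 0, 0, 0, 0, 0, 0.015], [0, 0, 0, 0, 0, 0, 0.015], [0, 0, 0, 0, 0, 0, 0.015], [0, 0, 0, 0, 0, 0, 0.015]]]}}

```text
clock: 7.93
eef_pos: [0.5664, 0.1446, 0.1061]
eef_rot: [0.61, 0.596, 0.381, -0.357]
force: [-0.7, -1.0, -2.7]
opening: 0.0149
```

```bash
python3 - <<'E'
from h import *
from cell import env
delta(.04,-.008,.108,63,-1)
s=env.snapshot("wrist"); cv2.imwrite("pics/wrist8.png",s["img"][:,:,::-1])
E
```

```text
now tip disp mm [ 0.2 -7.3 99. ] pitch 62.9 z-axis [ 0.04  -0.999 -0.   ]
shift tool frame mm [10.  39.5  0.7] rotvec [-0.     0.    -0.001] j [ 0.05  0.41  1.84 -0.01  0.43  1.59] F [-0.7 -1.  -2.7] t 7.93
```

View pics/wrist8.png

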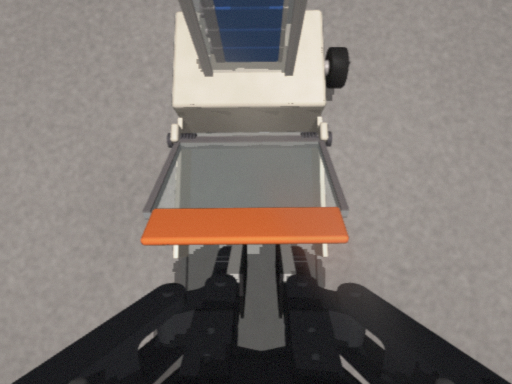

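{"api": "step_arm", "payload": {"commands": [[[0.001, 0.005, 0, 0, 0, 0, 0.015], [0.001, 0.005, 0, 0, 0, 0, 0.015], [0.001, 0.005, 0, 0, 0, 0, 0.015], [0.001, 0.005, 0, 0, 0, 0, 0.015], [0.0015, 0.005, 0, 0, 0, 0, 0.015], [0.0015, 0.005, 0, 0, 0, 0, 0.015], [0.0015, 0.005, 0, 0, 0, 0, 0.015], [0.0015, 0.0045, 0, 0, 0, 0, 0.015], [0, 0, 0, 0, 0, 0, 0.015], [0, 0, 0, 0, 0, 0, 0.015]]]}}

```text
clock: 8.82
eef_pos: [0.6062, 0.1462, 0.1152]
eef_rot: [0.61, 0.596, 0.381, -0.357]
force: [-2.4, 0.4, -0.6]
opening: 0.0149
```

```bash
python3 - <<'E'
from h import *
from cell import env
delta(.074,-.008,.082,63,-1)
s=env.snapshot("wrist"); cv2.imwrite("pics/wrist9.png",s["img"][:,:,::-1])
s=env.snapshot("scene"); cv2.imwrite("pics/scene9.png",cv2.resize(s["img"][130:310,200:440],None,fx=3,fy=3)[:,:,::-1])
E
```

```text
now tip disp mm [ 40.1  -7.2 108.1] pitch 62.9 z-axis [ 0.04  -0.999  0.   ]
shift tool frame mm [38.6 18.4  0.7] rotvec [-0.     0.    -0.001] j [ 0.05  0.46  1.71 -0.01  0.49  1.59] F [-2.4  0.4 -0.6] t 8.82
```

View pics/wrist9.png

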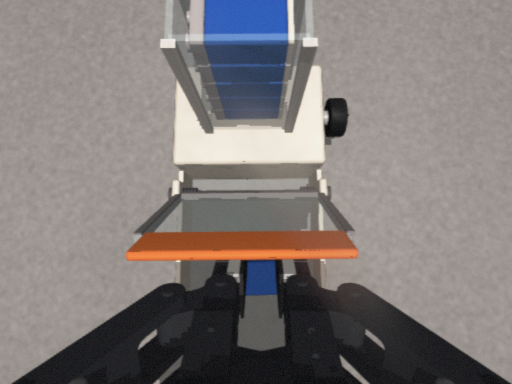

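View pics/scene9.png

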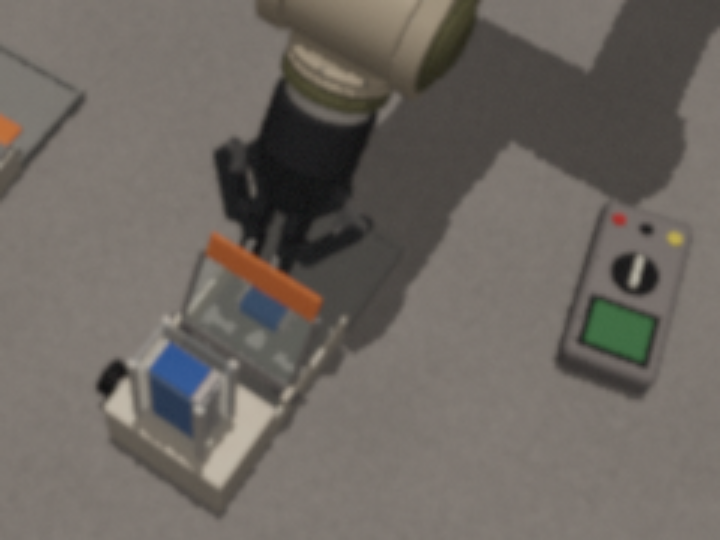

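{"api": "step_arm", "payload": {"commands": [[[0, 0.005, 0, 0, 0, 0, 0.015], [0, 0.005, 0, 0, 0, 0, 0.015], [0, 0.005, 0, 0, 0, 0, 0.015], [0, 0.005, 0, 0, 0, 0, 0.015], [0, 0.005, 0, 0, 0, 0, 0.015], [0, 0.005, 0, 0, 0, 0, 0.015], [0, 0.005, 0, 0, 0, 0, 0.015], [0, 0, 0, 0, 0, 0, 0.015], [0, 0, 0, 0, 0, 0, 0.015]]]}}

```text
clock: 9.67
eef_pos: [0.638, 0.1475, 0.1322]
eef_rot: [0.611, 0.596, 0.38, -0.356]
force: [-3.7, -0.5, 1.4]
opening: 0.015
```

```bash
python3 - <<'E'
from h import *
from cell import env
delta(.074,-.008,.082,63,-1)
s=env.snapshot("wrist"); cv2.imwrite("pics/wrist10.png",s["img"][:,:,::-1])
s=env.snapshot("scene"); cv2.imwrite("pics/scene10.png",cv2.resize(s["img"][130:310,200:440],None,fx=3,fy=3)[:,:,::-1])
E
```

```text
now tip disp mm [ 72.   -7.3 125.1] pitch 62.8 z-axis [ 0.04  -0.999 -0.   ]
shift tool frame mm [ 39.3 -17.9   0.7] rotvec [-0.     0.    -0.004] j [ 0.05  0.5   1.61 -0.01  0.56  1.59] F [-3.7 -0.5  1.4] t 9.67
```

View pics/wrist10.png

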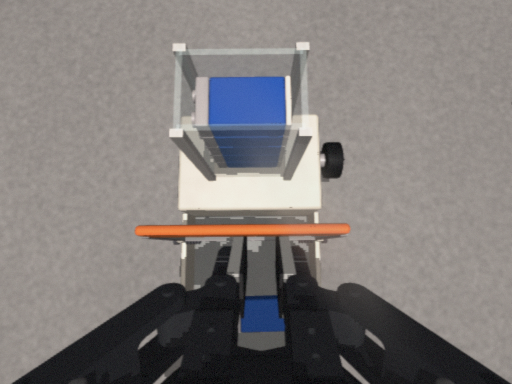

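View pics/scene10.png

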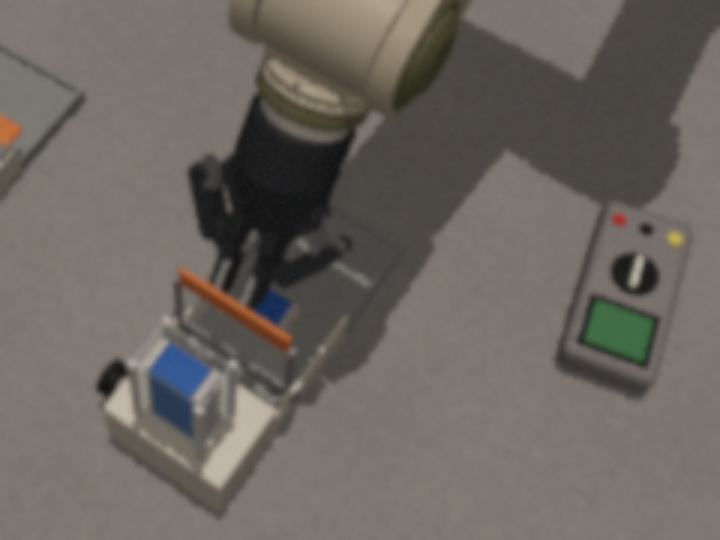

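{"api": "step_arm", "payload": {"commands": [[[0.002, 0.003, 0, 0, 0, 0, 0.015], [0.005, -0.002, 0, 0, 0, 0, 0.015], [0.005, -0.0025, 0, 0, 0, 0, 0.015], [0.005, -0.0025, 0, 0, 0, 0, 0.015], [0.005, -0.0025, 0, 0, 0, 0, 0.015], [0.005, -0.0025, 0, 0, 0, 0, 0.015], [0.005, -0.0025, 0, 0, 0, 0, 0.015], [0.005, -0.0025, 0, 0, 0, 0, 0.015], [0.003, -0.003, 0, 0, 0, 0, 0.015], [0, 0, 0, 0, 0, 0, 0.015], [0, 0, 0, 0, 0, 0, 0.015]]]}}

```text
clock: 10.68
eef_pos: [0.6394, 0.1476, 0.0867]
eef_rot: [0.61, 0.595, 0.382, -0.358]
force: [-6.8, 0.6, 1.2]
opening: 0.0149
```

```bash
python3 - <<'E'
from h import *
from cell import env
delta(.070,-.008,.066,63,-1)
s=env.snapshot("wrist"); cv2.imwrite("pics/wrist11.png",s["img"][:,:,::-1])
s=env.snapshot("scene"); cv2.imwrite("pics/scene11.png",cv2.resize(s["img"][130:310,200:440],None,fx=3,fy=3)[:,:,::-1])
E
```

```text
now tip disp mm [73.3 -7.2 79.5] pitch 63.1 z-axis [ 0.04  -0.999  0.   ]
shift tool frame mm [10.6 -9.1  0.8] rotvec [-0.     0.     0.002] j [ 0.05  0.57  1.63 -0.01  0.47  1.59] F [-6.8  0.6  1.2] t 10.68
```

View pics/wrist11.png

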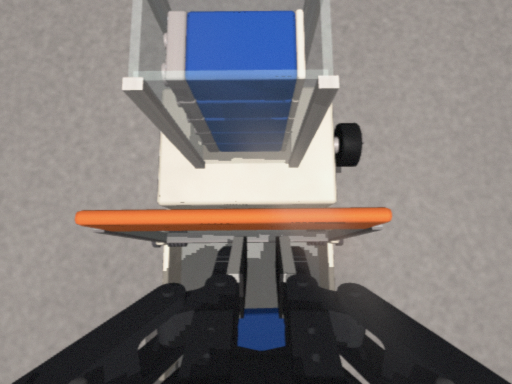

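View pics/scene11.png

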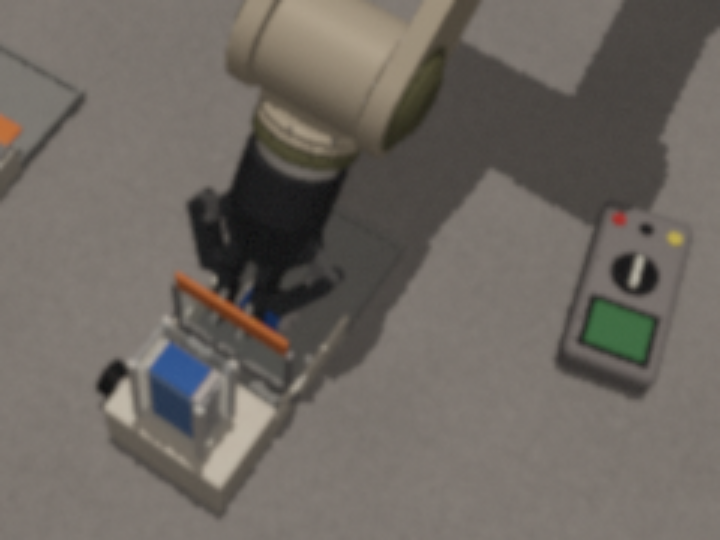

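{"api": "step_arm", "payload": {"commands": [[[0.0035, -0.003, 0, 0, 0, 0, 0.015], [0.0035, -0.003, 0, 0, 0, 0, 0.015], [0.0036, -0.003, 0, 0, 0, 0, 0.015], [0, 0, 0, 0, 0, 0, 0.015], [0, 0, 0, 0, 0, 0, 0.015]]]}}

```text
clock: 11.2
eef_pos: [0.6357, 0.1475, 0.0729]
eef_rot: [0.61, 0.595, 0.382, -0.358]
force: [-9.9, -0.3, 2.0]
opening: 0.015
```

```bash
python3 - <<'E'
from h import *
from cell import env
delta(.062,-.008,.046,63,-1)
s=env.snapshot("wrist"); cv2.imwrite("pics/wrist12.png",s["img"][:,:,::-1]); print(s["cam_to_world"].round(3))
s=env.snapshot("scene"); cv2.imwrite("pics/scene12.png",cv2.resize(s["img"][130:310,200:440],None,fx=3,fy=3)[:,:,::-1])
E
```

```text
now tip disp mm [69.6 -7.1 65.8] pitch 63.2 z-axis [ 0.04  -0.999  0.   ]
shift tool frame mm [ 14.2 -15.7   0.9] rotvec [0.    0.    0.003] j [ 0.05  0.58  1.65 -0.01  0.44  1.59] F [-9.9 -0.3  2. ] t 11.2
[[ 0.039  0.988 -0.151  0.645]
 [-0.999  0.039 -0.006  0.149]
 [-0.     0.151  0.988  0.229]
 [ 0.     0.     0.     1.   ]]
```

View pics/wrist12.png

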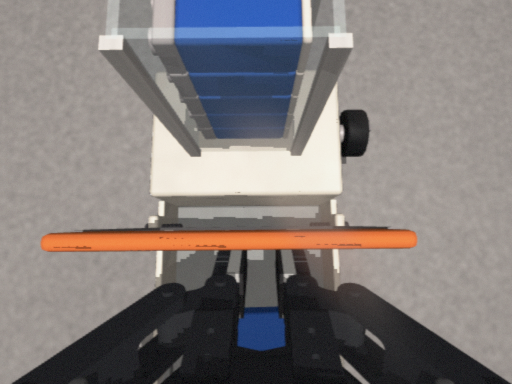

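View pics/scene12.png

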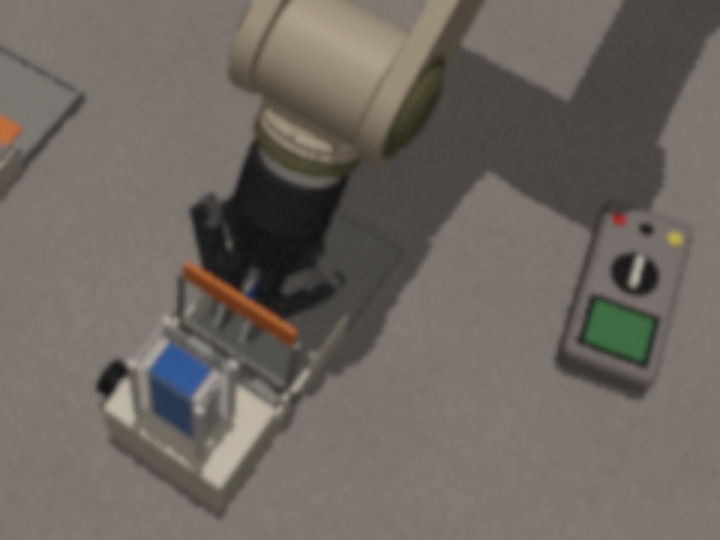

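```bash
cat >> h.py <<'E'
def todisp(w):
    c,s=np.cos(YAW),np.sin(YAW); e=w[:2]-O
    return np.array([c*e[0]+s*e[1],-s*e[0]+c*e[1],w[2]])*1000
def tab(s):
    h=cv2.cvtColor(s["img"],cv2.COLOR_RGB2HSV); m=cv2.inRange(h,(3,150,90),(16,255,255))
    c=max(comps(m),key=lambda c:c[1][4]); v,u=np.nonzero(c[2])
    P=[]
    for a,b in zip(u,v):
        d=s["range_z"][b,a]
        if d>0:
            o,dd=ray(s,a,b); P.append(todisp(o+dd*d))
    P=np.array(P); m=np.median(P,0); print("tab",m.round(1),"lo",np.percentile(P,5,axis=0).round(1),"hi",np.percentile(P,95,axis=0).round(1),"ang~",np.arctan2(m[2]-46,80-m[0]).round(2))
E
python3 - <<'E'
from h import *
from cell import env
tab(env.snapshot("wrist"))
s=env.snapshot("wrist"); r=s["range_z"]
for (u,v) in [(195,320),(312,320),(262,355),(150,320),(355,300),(230,260)]:
    o,d=ray(s,u,v); print(u,v,r[v,u],todisp(o+d*r[v,u]).round(0))
E
```

```text
tab [ 75.    3.4 149.5] lo [ 72.7 -41.3 147.8] hi [ 77.2  46.1 150.7] ang~ 1.52
195 320 0.086443834 [ 52.  13. 138.]
312 320 0.08817632 [ 52. -21. 136.]
262 355 0.08456551 [ 43.  -6. 139.]
150 320 0.09604699 [ 50.  29. 128.]
355 300 0.10429724 [ 54. -39. 121.]
230 260 0.13234642 [66.  8. 94.]
```

{"api": "step_arm", "payload": {"commands": [[[0.0035, -0.004, 0, 0, 0, 0, 0.015], [0.0035, -0.004, 0, 0, 0, 0, 0.015], [0.0035, -0.004, 0, 0, 0, 0, 0.015], [0.0035, -0.004, 0, 0, 0, 0, 0.015], [0, 0, 0, 0, 0, 0, 0.015], [0, 0, 0, 0, 0, 0, 0.015]]]}}

```text
clock: 11.9
eef_pos: [0.6293, 0.147, 0.0542]
eef_rot: [0.61, 0.596, 0.381, -0.357]
force: [-1.2, -1.1, -2.0]
opening: 0.0154
```

```bash
python3 - <<'E'
from h import *
from cell import env
delta(.055,-.008,.020,70,-1)
s=env.snapshot("wrist"); cv2.imwrite("pics/wrist13.png",s["img"][:,:,::-1]);tab(s)
E
```

```text
now tip disp mm [63.2 -7.3 47.1] pitch 62.9 z-axis [ 0.04  -0.999  0.   ]
shift tool frame mm [ 20.4 -18.6   0.7] rotvec [-0.     0.    -0.123] j [ 0.05  0.6   1.68 -0.01  0.39  1.59] F [-1.2 -1.1 -2. ] t 11.9
tab [ 43.5   1.  136. ] lo [ 39.1 -42.1 123.7] hi [ 48.8  45.3 142.1] ang~ 1.19
```

View pics/wrist13.png

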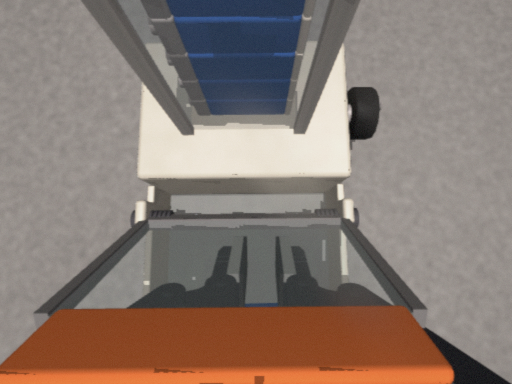

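{"api": "step_arm", "payload": {"commands": [[[0, 0, 0, 0, 0, -0.06, 0.015], [0, 0, 0, 0, 0, -0.063, 0.015], [0.0037, -0.0028, 0, 0, 0, 0, 0.015], [0.0037, -0.0028, 0, 0, 0, 0, 0.015], [0.0037, -0.0028, 0, 0, 0, 0, 0.015], [0.0037, -0.0028, 0, 0, 0, 0, 0.015], [0.0037, -0.0028, 0, 0, 0, 0, 0.015], [0.0037, -0.0028, 0, 0, 0, 0, 0.015], [0, 0, 0, 0, 0, 0, 0.015], [0, 0, 0, 0, 0, 0, 0.015]]]}}

```text
clock: 12.78
eef_pos: [0.6209, 0.1468, 0.0277]
eef_rot: [0.587, 0.571, 0.417, -0.394]
force: [-1.4, 0.9, -2.0]
opening: 0.0152
```

```bash
python3 - <<'E'
from h import *
from cell import env
delta(.012,-.008,.0175,70,-1)
s=env.snapshot("wrist"); cv2.imwrite("pics/wrist14.png",s["img"][:,:,::-1]);tab(s)
s=env.snapshot("scene"); cv2.imwrite("pics/scene14.png",cv2.resize(s["img"][130:310,200:440],None,fx=3,fy=3)[:,:,::-1])
E
```

```text
now tip disp mm [53.9 -7.2 20.1] pitch 70.0 z-axis [ 0.04  -0.999  0.   ]
shift tool frame mm [-11.9 -40.3   0.8] rotvec [-0.  0. -0.] j [ 0.05  0.66  1.63 -0.01  0.51  1.59] F [-1.4  0.9 -2. ] t 12.78
tab [ 43.8  -5.4 120. ] lo [ 43.  -42.8 118.4] hi [ 44.5  40.6 121.4] ang~ 1.12
```

View pics/wrist14.png

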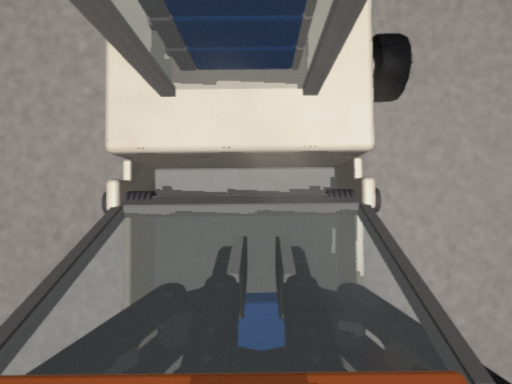

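View pics/scene14.png

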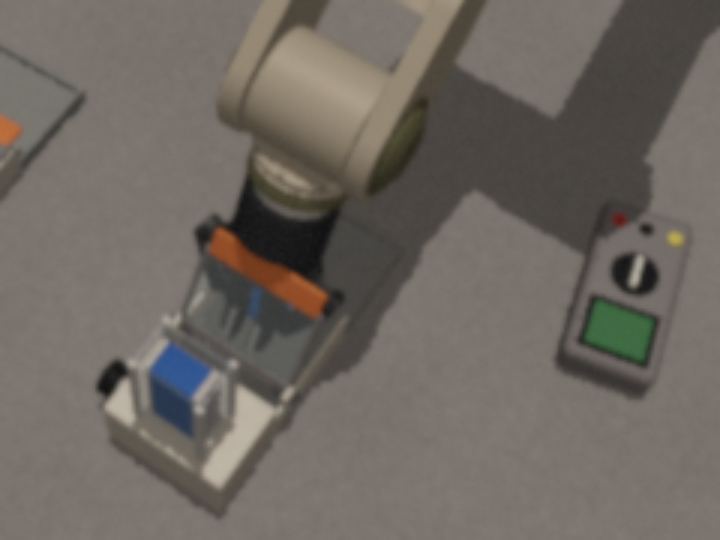

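{"api": "step_arm", "payload": {"commands": [[[0.0019, 0.0007, 0, 0, 0, 0, 0.015], [-0.001, -0.0028, 0, 0, 0, 0, 0.015], [-0.001, -0.0028, 0, 0, 0, 0, 0.015], [-0.001, -0.0028, 0, 0, 0, 0, 0.015], [-0.001, -0.0028, 0, 0, 0, 0, 0.015], [-0.001, -0.0028, 0, 0, 0, 0, 0.015], [-0.001, -0.0028, 0, 0, 0, 0, 0.015], [-0.001, -0.0028, 0, 0, 0, 0, 0.015], [-0.001, -0.0028, 0, 0, 0, 0, 0.015], [0, 0, 0, 0, 0, 0, 0.015]]]}}

```text
clock: 13.72
eef_pos: [0.5983, 0.146, 0.0266]
eef_rot: [0.587, 0.571, 0.417, -0.394]
force: [-3.0, -0.3, 0.2]
opening: 0.015
```

```bash
python3 - <<'E'
from h import *
from cell import env
delta(.012,-.008,.0175,70,-1)
s=env.snapshot("wrist"); cv2.imwrite("pics/wrist15.png",s["img"][:,:,::-1]);tab(s)
s=env.snapshot("scene"); cv2.imwrite("pics/scene15.png",cv2.resize(s["img"][130:310,200:440],None,fx=3,fy=3)[:,:,::-1])
E
```

```text
now tip disp mm [31.3 -7.2 19. ] pitch 70.0 z-axis [ 0.04  -0.999 -0.   ]
shift tool frame mm [ -5.2 -18.6   0.8] rotvec [-0.     0.    -0.001] j [ 0.05  0.62  1.7  -0.01  0.47  1.59] F [-3.  -0.3  0.2] t 13.72
tab [ 25.3  -0.2 116.4] lo [ 21.8 -42.4 111. ] hi [ 29.6  43.5 120.9] ang~ 0.91
```

View pics/wrist15.png

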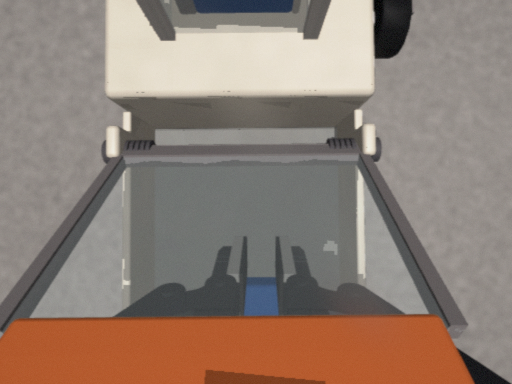

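View pics/scene15.png

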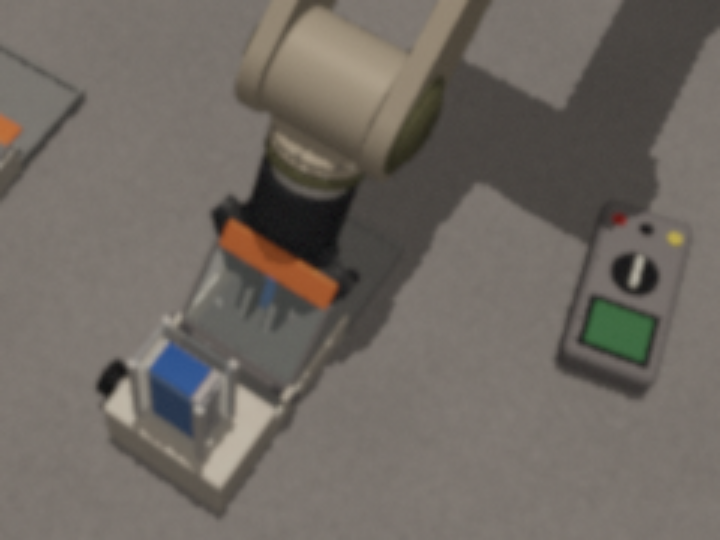

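{"api": "step_arm", "payload": {"commands": [[[-0.001, -0.0028, 0, 0, 0, 0, 0.015], [-0.001, -0.0028, 0, 0, 0, 0, 0.015], [-0.001, -0.0028, 0, 0, 0, 0, 0.015], [-0.001, -0.0028, 0, 0, 0, 0, 0.015], [-0.001, -0.0028, 0, 0, 0, 0, 0.015], [-0.001, -0.0028, 0, 0, 0, 0, 0.015], [-0.001, -0.0028, 0, 0, 0, 0, 0.015], [-0.001, -0.0028, 0, 0, 0, 0, 0.015], [0, 0, 0, 0, 0, 0, 0.015], [0, 0, 0, 0, 0, 0, 0.015]]]}}

```text
clock: 14.65
eef_pos: [0.5746, 0.145, 0.0262]
eef_rot: [0.587, 0.571, 0.417, -0.394]
force: [-2.7, 0.0, 1.7]
opening: 0.015
```

```bash
python3 - <<'E'
from h import *
from cell import env
delta(-.034,-.008,.0185,70,-1)
s=env.snapshot("wrist"); cv2.imwrite("pics/wrist16.png",s["img"][:,:,::-1]);tab(s)
s=env.snapshot("scene"); cv2.imwrite("pics/scene16.png",cv2.resize(s["img"][130:310,200:440],None,fx=3,fy=3)[:,:,::-1]);tab(s)
s=env.snapshot("top"); cv2.imwrite("pics/top16.png",cv2.resize(s["img"][110:230,160:340],None,fx=4,fy=4)[:,:,::-1])
E
```

```text
now tip disp mm [ 7.5 -7.2 18.6] pitch 70.0 z-axis [ 0.04  -0.999  0.   ]
shift tool frame mm [-14.1 -39.1   0.8] rotvec [-0.  0.  0.] j [ 0.05  0.59  1.77 -0.01  0.44  1.59] F [-2.7  0.   1.7] t 14.65
tab [  3.9   1.7 102.2] lo [ -3.9 -42.4  95.5] hi [ 13.5  45.6 107.1] ang~ 0.64
tab [  3.5   2.7 101.7] lo [ -5.5 -43.5  95. ] hi [ 12.2  46.5 108.1] ang~ 0.63
```

View pics/wrist16.png

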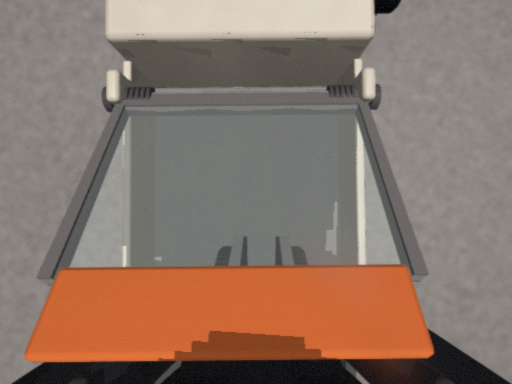

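View pics/scene16.png

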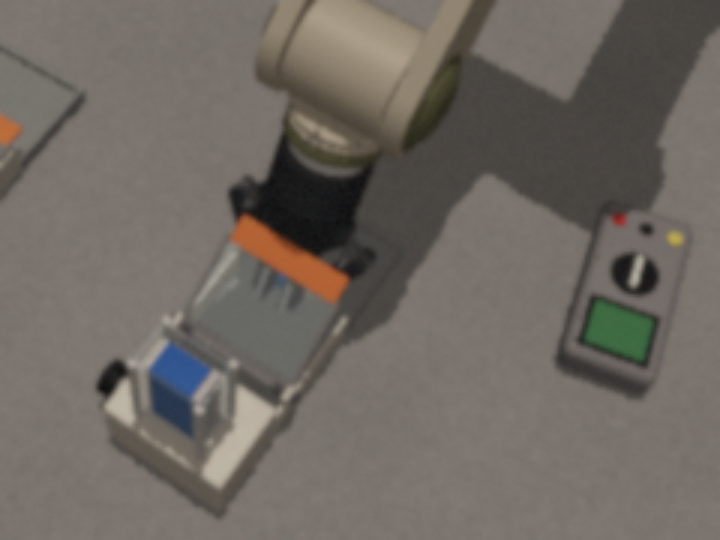

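View pics/top16.png

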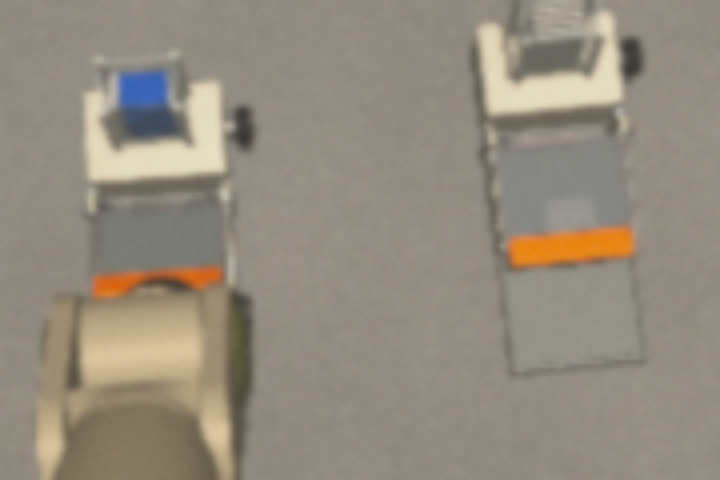

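{"api": "step_arm", "payload": {"commands": [[[-0.001, -0.0028, 0, 0, 0, 0, 0.015], [-0.001, -0.0028, 0, 0, 0, 0, 0.015], [-0.001, -0.0028, 0, 0, 0, 0, 0.015], [-0.001, -0.0028, 0, 0, 0, 0, 0.015], [-0.001, -0.0028, 0, 0, 0, 0, 0.015], [-0.001, -0.0028, 0, 0, 0, 0, 0.015], [-0.001, -0.0028, 0, 0, 0, 0, 0.015], [-0.001, -0.0028, 0, 0, 0, 0, 0.015], [0, 0, 0, 0, 0, 0, 0.015]]]}}

```text
clock: 15.55
eef_pos: [0.5503, 0.1441, 0.026]
eef_rot: [0.587, 0.571, 0.417, -0.394]
force: [-5.7, -0.3, 1.3]
opening: 0.0151
```

```bash
python3 - <<'E'
from h import *
from cell import env
delta(-.034,-.008,.0185,70,-1)
s=env.snapshot("wrist"); cv2.imwrite("pics/wrist17.png",s["img"][:,:,::-1]);tab(s)
s=env.snapshot("scene"); cv2.imwrite("pics/scene17.png",cv2.resize(s["img"][130:310,200:440],None,fx=3,fy=3)[:,:,::-1]);tab(s)
E
```

```text
now tip disp mm [-16.8  -7.2  18.4] pitch 70.0 z-axis [ 0.04  -0.999  0.   ]
shift tool frame mm [ -5.9 -16.2   0.8] rotvec [0.    0.    0.001] j [ 0.05  0.55  1.84 -0.01  0.4   1.59] F [-5.7 -0.3  1.3] t 15.55
tab [-10.1   1.6  69.8] lo [-19.9 -42.5  67. ] hi [ 0.4 45.5 72.1] ang~ 0.26
tab [-11.7   2.8  70.1] lo [-21.6 -41.   66.4] hi [-1.8 44.5 73.6] ang~ 0.26
```

View pics/wrist17.png

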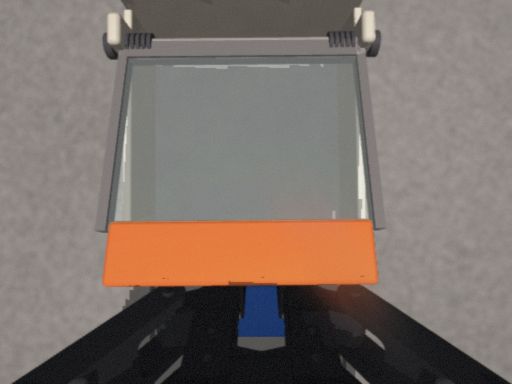

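View pics/scene17.png

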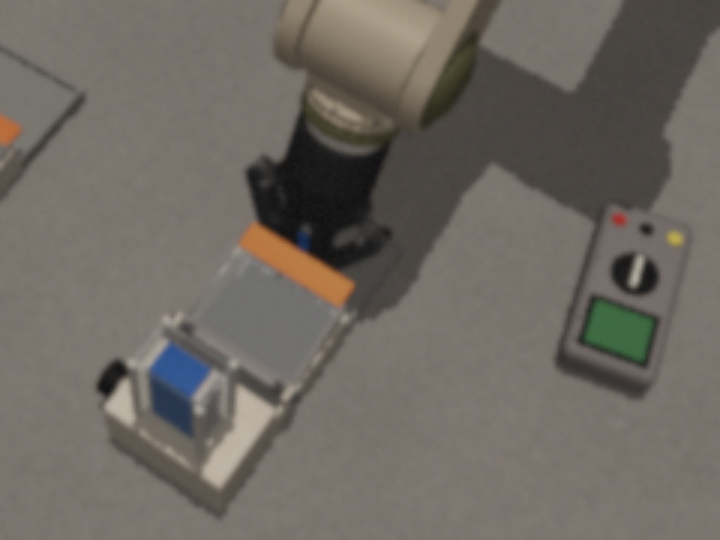

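{"api": "step_arm", "payload": {"commands": [[[-0.001, -0.0028, 0, 0, 0, 0, 0.015], [-0.001, -0.0028, 0, 0, 0, 0, 0.015], [-0.001, -0.0028, 0, 0, 0, 0, 0.015], [-0.001, -0.0028, 0, 0, 0, 0, 0.015], [-0.001, -0.0028, 0, 0, 0, 0, 0.015], [-0.001, -0.0028, 0, 0, 0, 0, 0.015], [-0.0005, -0.0014, 0, 0, 0, 0, 0.015], [0, 0, 0, 0, 0, 0, 0.015]]]}}

```text
clock: 16.32
eef_pos: [0.5319, 0.1433, 0.0262]
eef_rot: [0.587, 0.571, 0.417, -0.394]
force: [-0.8, -0.2, 0.5]
opening: 0.015
```

```bash
python3 - <<'E'
from h import *
from cell import env
delta(-.034,-.008,.0185,70,-1)
s=env.snapshot("wrist"); cv2.imwrite("pics/wrist18.png",s["img"][:,:,::-1]);tab(s)
m=mask(s,"blue")
for c,st,l in comps(m):
    v,u=np.nonzero(l); P=np.array([todisp(onplane(s,a,b,.0275)) for a,b in zip(u,v)]); print("blue",st,P.min(0).round(1),P.max(0).round(1))
E
```

```text
now tip disp mm [-35.2  -7.2  18.7] pitch 69.9 z-axis [ 0.04  -0.999 -0.   ]
shift tool frame mm [0.6 1.1 0.8] rotvec [-0.     0.    -0.001] j [ 0.05  0.52  1.89 -0.01  0.38  1.59] F [-0.8 -0.2  0.5] t 16.32
tab [-12.5   1.7  48.4] lo [-22.7 -42.5  47.3] hi [-2.4 45.6 49.4] ang~ 0.03
blue [ 237  278   49   59 2243] [-76.9 -18.1  27.5] [-48.1   5.9  27.5]
```

View pics/wrist18.png

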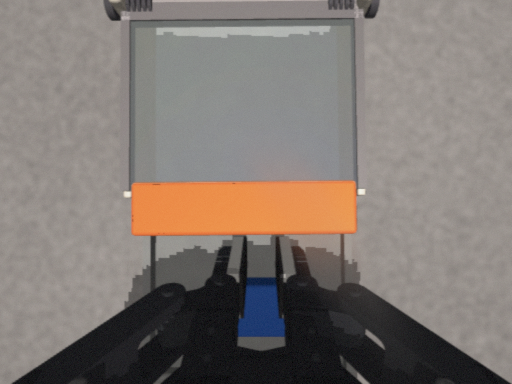

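{"api": "step_arm", "payload": {"commands": [[[0.0007, 0.0019, 0, 0, 0, 0, 0.015], [-0.004, 0.0005, 0, 0, 0, 0, 0.015], [-0.01, 0.0005, 0, 0, 0, 0, 0.015], [-0.015, 0, 0, 0, 0, 0, 0.015], [-0.02, 0, 0, 0, 0, 0, 0.015], [-0.02, 0, 0, 0, 0, 0, 0.015], [-0.02, 0, 0, 0, 0, 0, 0.015], [-0.02, 0, 0, 0, 0, 0, 0.015], [-0.02, 0, 0, 0, 0, 0, 0.015], [-0.02, 0, 0, 0, 0, 0, 0.015], [0, 0, 0, 0, 0, 0, 0.015], [0, 0, 0, 0, 0, 0, 0.015]]]}}

```text
clock: 17.37
eef_pos: [0.484, 0.1414, 0.1675]
eef_rot: [0.588, 0.572, 0.416, -0.393]
force: [0.5, 0.4, -0.4]
opening: 0.0151
```

```bash
python3 - <<'E'
from h import *
from cell import env
print(env.sense()["force"],env.sense()["eef_pos"],env.sense()["clock"])
def an(n,s):
    tab(s) if n!="top" else None
    for c,st,l in comps(mask(s,"blue")):
        v,u=np.nonzero(l); P=np.array([todisp(onplane(s,a,b,.0275)) for a,b in zip(u,v)]); print(n,"blue",st,P.min(0).round(1),P.max(0).round(1))
        Q=np.array([todisp(ray(s,a,b)[0]+ray(s,a,b)[1]*s["range_z"][b,a]) for a,b in zip(u,v)])
        A=np.c_[Q[:,:2],np.ones(len(Q))]; print("  plane",np.linalg.lstsq(A,Q[:,2],rcond=None)[0].round(3),np.median(Q,0).round(1))
for n in ["wrist","scene","top"]:
    s=env.snapshot(n); an(n,s); cv2.imwrite(f"pics/{n}19.png",s["img"][:,:,::-1])
E
```

```text
[ 0.50558678  0.37106134 -0.39263417] [0.48395958 0.14140346 0.16749833] 17.3667
tab [-11.    8.5  48.5] lo [-22.7 -42.7  47.2] hi [-2.4 46.7 49.6] ang~ 0.03
wrist blue [244 196  38  27 997] [-76.8 -25.7  27.5] [-51.4  10.5  27.5]
  plane [5.8000e-02 6.0000e-03 3.2021e+01] [-64.1  -7.1  27.5]
tab [-12.2   2.   48.9] lo [-21.1 -42.   46. ] hi [-4.2 43.9 51.9] ang~ 0.03
scene blue [502 125  10  21 116] [-650.1  323.7   27.5] [-575.8  350.9   27.5]
  plane [ 1.97000e-01 -1.29000e+00  5.77914e+02] [-600.3  332.7   26.8]
scene blue [298 202  16  15 145] [-77.8 -25.7  27.5] [-46.    9.7  27.5]
  plane [-0.253  0.024 10.33 ] [-61.8  -8.5  27. ]
scene blue [250 244  20  30 331] [ 90.6 -51.4  27.5] [145.1   4.1  27.5]
  plane [  0.973   1.394 -10.722] [155.3   3.3 148.5]
top blue [190 128  12  12 116] [162.8  -7.3  27.5] [201.5  30.2  27.5]
  plane [-2.59000e-01 -2.50000e-02  1.87641e+02] [144.6  -0.5 149.7]
```

View pics/wrist19.png

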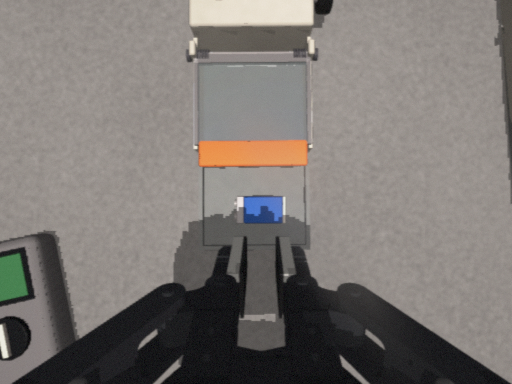

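View pics/scene19.png

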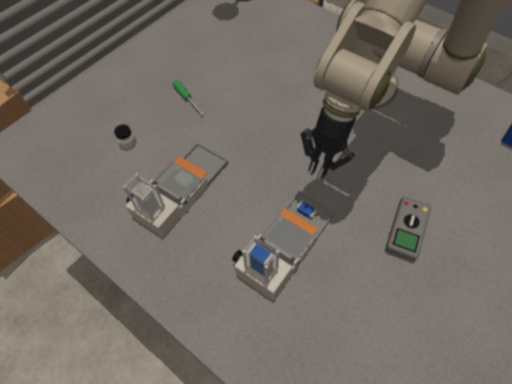

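```bash
python3 -c "
from cell import env
print(env.sign_off())"
```

```text
the job is handed in; nothing more can be done
None
```

The battery now lies flat on the open front ledge with the flap shut behind it. I handed the job in at about 17.4 s; the hand-in gives no verdict.

I lifted the flap by its orange tab with the fingertips until it stood about upright. I then reached in behind the battery while the flap leaned on the hand, and drew the battery forward along the floor. By my estimate, its centre passed the mouth with the flap still at about 0.6 rad. I then pulled the fingers straight up, clear of everything.

**Last checks, in the dispenser frame:**
- **Battery position:** its centre is at x ≈ -62 to -64 mm and y ≈ -8 mm. Its top is at z ≈ 27.5 mm, so its centre is about 18.8 mm above the bench.
- **Battery tilt:** the wrist camera, up close, gives about 0.06 rad. The scene camera's depth fit gave 0.25 rad, which would be over the limit. I put that down to noise, because it covers only 145 pixels of a far view and the top height fits a flat battery.
- **Flap:** the tab is back at its starting height of about 48.5 mm, so the flap is shut.
- **Robot:** there was no force on the hand above noise, and it was about 150 mm above the bench.
- **Bystanders:** in the last scene picture the heat-sink dispenser, meter, screwdriver and jar look the same as at the start. I judged this by eye and did not measure it.

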